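# Seat the green filter in the filter tray

### The job

On the aluminium filter tray, push the green-glass filter along its lane, over the raised dark lip, so that it drops flat into the empty pocket beyond. Slide it with the fingertips rather than lifting it off the tray, and leave the amber filter where it lies.

Things in the scene. Friction and masses are not known exactly. Their poses are not given: they have to be found in the camera images.
- filter_tray: Fixed aluminium tray, 137 x 120 x 20 mm, left of the keyboard, turned up to 25 degrees. Origin at table level; z up; +x is the push direction, from deck to pocket, away from the robot. Two equal lanes run along x, centred at y = +32 and -32 mm, 44 mm wide between guide rails with tops at z = 19 mm. Each has a flat deck at z = 16 mm, from the open rear end x = -80 mm to the ramp at -12.5 mm.
- tray_lip (a point): Middle of the tray, on the inner edge of the dark lips (tray x = +1, y = 0, z = 19 mm; axes as the tray's). In each lane a 17 degree ramp rises 3 mm from the deck to the lip (crest 3.5 mm wide); at this edge it drops sheer into the pocket: floor at tray z = 9 mm, x = +1 to +47 mm, centre x = +24 mm, 44 mm wide; then an end stop, top at z = 20 mm.
- green_filter: The filter to push: loose round mounted filter, green glass in a black ring, 40 mm diameter, 10 mm thick, 35 g. Origin: centre of its underside, z axis up through the glass. It starts flat on the deck of one lane (either one), its centre 36 to 50 mm behind the tray's origin along the tray's x.
- amber_filter: The filter to leave alone: same size and make, with amber (orange) glass, flat on the deck of the other lane. Origin: centre of its underside, z axis up.
There are look-alikes about, which are no part of the job. Leave any purple or red look-alike of the green_filter alone.

How it is judged:
By the outcome, as a careful person would: the job done as asked, in the order asked, and still so for the second after the job is handed in, with the robot touching nothing.
It also fails if it takes over 32 s, if anything falls off the work surface, if the arm or the gripper's body presses on something with over 40 N, if the wrist force passes 120 N, or if a joint passes its speed limit or range.

### The arm

A 7-joint arm with a two-finger parallel gripper is mounted at the origin on a cart in front of the work surface, level with it; the furniture and walls round the work are solid. World frame = base frame: x ahead of the robot, y to its left, z up, the work surface at z = 0. Lengths are in m, angles in degrees, forces in N, time in s.
With the tool pointing down it reaches from about 0.4 to 0.875 m from the base axis. Payload 4.4 kg.
Tool frame: the origin (TCP) lies between the finger pads; the fingertips stand 14 mm ahead of it and the grasp point (between the pads) lies 5 mm behind it (env.tip_reach is the distance from the TCP to the fingertips, in m); z points along the fingers, y is the line along which they close (so a half turn about z gives the same grasp; the last joint's range is limited). The gripper opens to 85 mm and grips with 20 to 120 N. Pads are 22 mm wide; open, the fingers measure 114 mm over their backs; the gripper's body (76 mm by 85 mm) begins 54 mm behind the grasp point. The pads swing forward as they close: fully open they stand 13 mm farther back than shut.
Start: joints at [-70.004, 36.005, 2.206, 86.941, -1.547, 57.084, -1.146], TCP at [0.262, 0.595, 0.207] pointing down, gripper open.
Joint ranges: [-175.42, 175.42], [-21.48, 121.26], [-71.46, 75.88], [10.55, 141.38], [-63.04, 243.04], [13.31, 113.54], [-168.57, 168.57]. Speed limits (degrees/s): [147.25, 147.25, 180, 180, 180, 180, 180].

### API

Orientations are given as a 3x3 rotation matrix whose columns are the frame's x, y, z axes.
In Python, from bench import env, imaging gives the robot as it stands.
- The arm moves only by the shell command python3 -m pendant 'ROWS'. ROWS is JSON, a list of rows, each an object of numbers: "grip": the opening, from -1 (shut) to 1 (fully open); "x", "y", "z": the shift along the tool's x, y, z each as a share of 0.02 m, from -1 to 1; "roll": the turn about the tool's z as a share of 0.15 rad, from -1 to 1. A call has 1 to 8 rows; each row shifts and turns the commanded pose from where the row before left it, along the tool's axes as they then stand; what a row does not reach is not made up. A row lasts 1/10 s, in which the tool goes at most 50 mm and 8.59 degrees, less where a joint would pass 70% of its speed; a pose out of reach is approached as far as the arm can. A call with a number of a shift or a turn outside -1 to 1 is refused whole. A call with a gripper value outside its range is refused whole. The fingers move at their own pace and stop on an object; the grip force is fixed at half the most. Time passes only in rows, so rows that do not move let the fingers close. It gives the time, the measured TCP pose, the force, the opening and the grip force at its end, in the units of the state.
- env.sense(): the state, without advancing time (a new reading comes with each control period).
- imaging.get_image(name): name is "scene" or "side" or "wrist"; returns the picture (480x640x3 uint8, red, green, blue); there is no depth.
- imaging.calibration(name): a dict with "fx", "fy", "cx", "cy" (pixels), "rvec" (rotation vector, rad) and "tvec" (3), from world to camera coordinates, as OpenCV has them. Camera axes: x right, y down, z forward; pixel columns grow to the right and rows downward; lengths in m; the calibration is good to about 2 mm. A picture is of the moment at which its call begins: read the wrist's pose just before it. calibration takes no time and is no camera call; for the wrist camera it gives the pose at the moment of the call.
- env.job_done(): hands the job in; it is judged then, once.
The state is a dict: "time": time; "joint_positions": joint angles; "joint_velocities": joint speeds; "joint_torque": joint torques, N m; "tool_pos": TCP position; "ee_rot": TCP orientation; "force": force on the tool from outside, world axes, zero at the start; "wrist_torque": the same for the moment, N m; "gripper_width": finger opening in m; "grasp_force": force on a finger pad.
Only numpy, scipy, OpenCV 4.12 (cv2) and the standard library are available. Lean on these libraries where they do the work, as an engineer would, in place of code of your own. Each camera call takes 0.05 s, during which the arm holds its last target. There are 200 camera calls.

## Working session

There is one attempt and no reset: what is moved stays moved. The work goes in short steps, Python scripts to look and compute and a shell command to move; the robot and the scene stay as the last step left them, time stands still between calls to the robot, and variables do not carry over. Pictures are saved under pics/ and viewed, at most 12 in all, crops included, and the job is handed in when it is done.

```bash
mkdir -p pics; ls
python3 - <<'E'
from bench import env, imaging
import cv2,numpy as np
s=env.sense();print(s['time'],s['tool_pos'],np.round(s['ee_rot'],3),s['gripper_width'])
for n in ["scene","wrist"]:
    cv2.imwrite(f"pics/{n}0.png",imaging.get_image(n)[:,:,::-1])
    print(imaging.calibration(n))
E
```

```text
pics
0.0 [0.26166136 0.59426519 0.20647747] [[-0.915  0.403 -0.001]
 [ 0.403  0.915 -0.002]
 [-0.    -0.002 -1.   ]] 0.08546421940507083
{'fx': 568.1017006641365, 'fy': 568.1017006641365, 'cx': 313.61742046589774, 'cy': 238.66252263197123, 'rvec': array([ 2.21337057, -0.89720877,  0.36552308]), 'tvec': array([-0.24260363,  0.37608018,  0.53216583])}
{'fx': 405.4310729025425, 'fy': 405.4310729025425, 'cx': 312.4384912944748, 'cy': 238.38779515740083, 'rvec': array([-2.40823198, -1.57027156, -0.24048316]), 'tvec': array([-0.64904875, -0.03825948,  0.38040014])}
```

View pics/scene0.png

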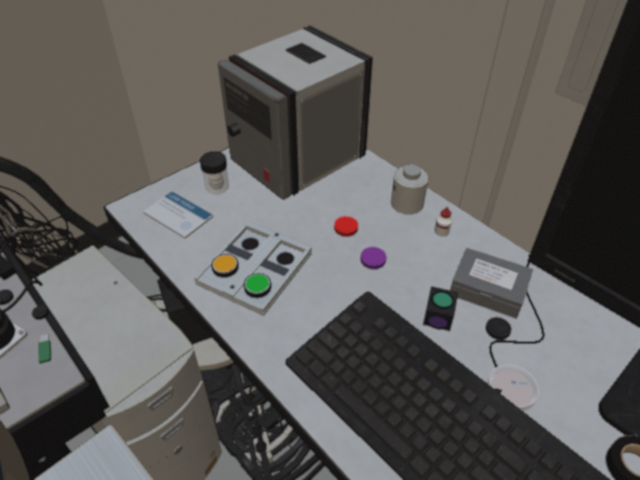

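View pics/wrist0.png

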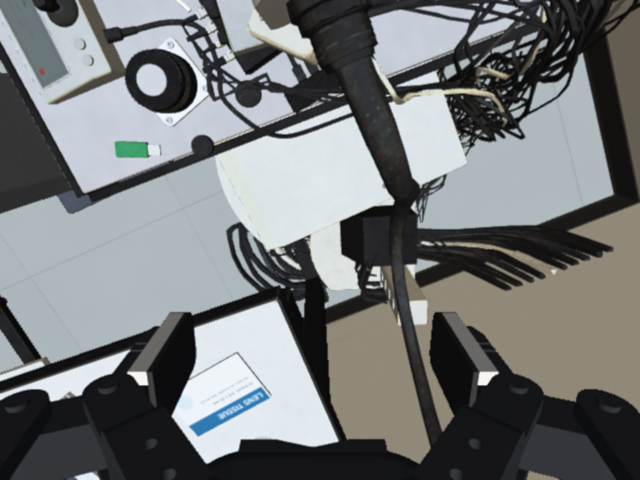

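The scene view shows the tray with amber at (224,265) and green at (257,284). The pockets are beyond them at about (250,243) and (285,258). The wrist view doesn't include the tray.

```bash
cat > h.py <<'E'
import cv2,numpy as np
from bench import env,imaging
def ray(c,uv,z):
    R=cv2.Rodrigues(np.array(c['rvec']))[0];t=np.array(c['tvec']).ravel()
    K=np.array([[c['fx'],0,c['cx']],[0,c['fy'],c['cy']],[0,0,1]])
    d=R.T@np.linalg.inv(K)@np.array([uv[0],uv[1],1.]);o=-R.T@t
    return (o+d*(z-o[2])/d[2])
def blob(im,lo,hi,roi=None):
    h=cv2.cvtColor(im,cv2.COLOR_RGB2HSV);m=cv2.inRange(h,np.array(lo),np.array(hi))
    n,l,s,c=cv2.connectedComponentsWithStats(m)
    return [(np.round(c[i],1),s[i,4]) for i in np.argsort(-s[1:,4])[:3]+1]
GREEN=((50,120,60),(80,255,255));AMBER=((8,140,100),(25,255,255))
E
python3 - <<'E'
from h import *
im=cv2.imread('pics/scene0.png')[:,:,::-1].copy();c=imaging.calibration('scene')
for n,k in(('g',GREEN),('a',AMBER)):
    for p,a in blob(im,*k):print(n,p,a,ray(c,p,.025).round(4))
for p in [(197,278),(265,308),(311,250),(246,227)]:print(p,ray(c,p,.019).round(4))
for p in [(250,243),(285,258)]:print(p,ray(c,p,.009).round(4))
cv2.imwrite('pics/s1.png',cv2.resize(im[215:320,185:325],None,fx=5.5,fy=5.5,interpolation=cv2.INTER_CUBIC)[:,:,::-1])
E
```

```text
g [256.8 282.7] 304 [0.4062 0.1873 0.025 ]
g [442.2 299.1] 225 [ 0.5709 -0.0146  0.025 ]
a [224.2 262.8] 266 [0.3966 0.2502 0.025 ]
(197, 278) [0.3528 0.2588 0.019 ]
(265, 308) [0.3878 0.1485 0.019 ]
(311, 250) [0.51   0.1841 0.019 ]
(246, 227) [0.4713 0.2921 0.019 ]
(250, 243) [0.4589 0.2684 0.009 ]
(285, 258) [0.4766 0.2065 0.009 ]
```

View pics/s1.png

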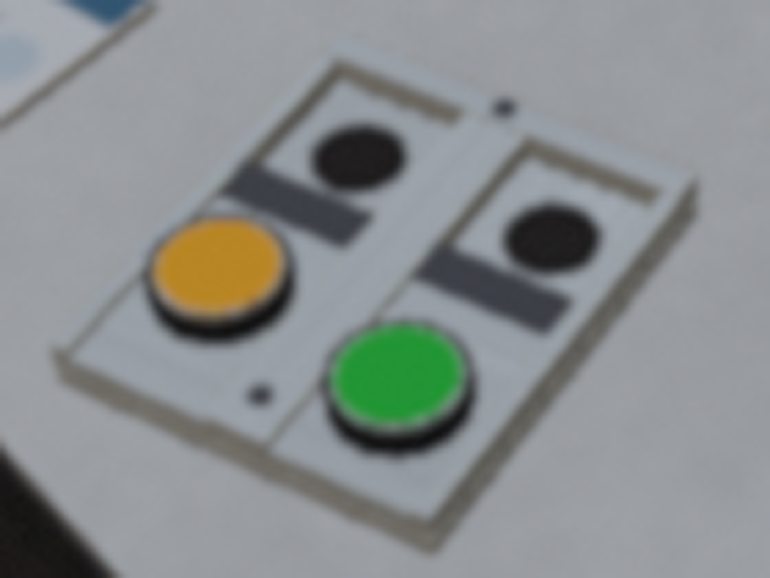

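The crop confirms it: green is in the right (y=-32) lane, with an empty pocket straight ahead of it. Tray yaw is about 16°, and green sits at about (0.406, 0.187). I'll approach now.

```bash
R='x'; python3 -m pendant '[{"grip":-1,"x":-0.82,"y":-0.95},{"grip":-1,"x":-0.82,"y":-0.95},{"grip":-1,"x":-0.82,"y":-0.95},{"grip":-1,"x":-0.82,"y":-0.95},{"grip":-1,"x":-0.82,"y":-0.95},{"grip":-1,"x":-0.82,"y":-0.95},{"grip":-1,"x":-0.82,"y":-0.95},{"grip":-1,"x":-0.82,"y":-0.95}]'
python3 -m pendant '[{"grip":-1,"x":-0.82,"y":-0.95},{"grip":-1,"x":-0.82,"y":-0.95},{"grip":-1,"x":-0.82,"y":-0.95},{"grip":-1,"x":-0.82,"y":-0.95},{"grip":-1,"x":-0.82,"y":-0.95},{"grip":-1,"x":-0.82,"y":-0.95},{"grip":-1,"x":-0.82,"y":-0.95},{"grip":-1,"x":-0.82,"y":-0.95}]'
python3 -m pendant '[{"grip":-1,"roll":-0.93},{"grip":-1,"roll":-0.93},{"grip":-1,"roll":-0.93},{"grip":-1,"roll":-0.93},{"grip":-1,"roll":-0.93}]'
python3 - <<'E'
from h import *
s=env.sense();c=imaging.calibration('wrist')
im=imaging.get_image('wrist');cv2.imwrite('pics/w1.png',im[:,:,::-1])
print(s['time'],s['tool_pos'],np.round(s['ee_rot'],3),s['gripper_width'],s['joint_positions'],env.tip_reach)
for n,k in(('g',GREEN),('a',AMBER)):
    for p,a in blob(im,*k):print(n,p,a,ray(c,p,.025).round(4))
E
```

```text
0.1 [0.26166788 0.5943449  0.20657837] [[-0.915  0.403 -0.001]
 [ 0.403  0.915 -0.002]
 [-0.    -0.002 -1.   ]] 0.08564418433808023 [-70.00539067  36.05422261   2.20311946  86.98955261  -1.54753791
  57.08512797  -1.14761496] 0.014
g [131.  149.1] 444 [0.1573 0.4728 0.025 ]validation failed for argument at $[0]...
validation failed for argument at $[0]...
validation failed for argument at $[0]...
```

View pics/w1.png

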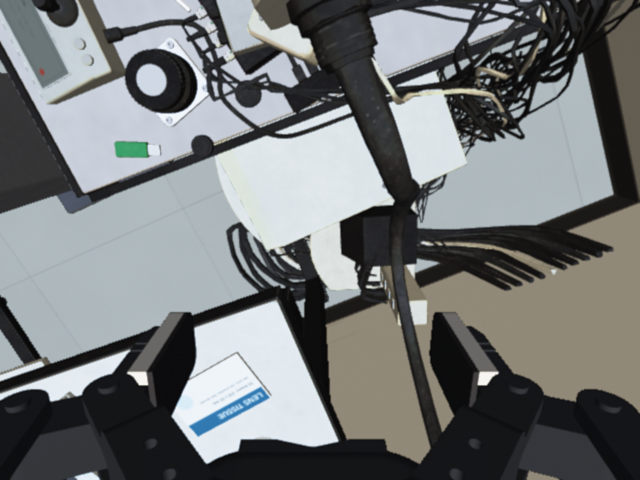

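The moves were refused and the wrist view is unchanged: rows need every field. The wrist camera faces tool +x, so I'll hover a bit beyond the tray to see it.

```bash
python3 -m pendant '[{"grip":-1,"x":-0.98,"y":-0.77,"z":0,"roll":0},{"grip":-1,"x":-0.98,"y":-0.77,"z":0,"roll":0},{"grip":-1,"x":-0.98,"y":-0.77,"z":0,"roll":0},{"grip":-1,"x":-0.98,"y":-0.77,"z":0,"roll":0},{"grip":-1,"x":-0.98,"y":-0.77,"z":0,"roll":0},{"grip":-1,"x":-0.98,"y":-0.77,"z":0,"roll":0},{"grip":-1,"x":-0.98,"y":-0.77,"z":0,"roll":0},{"grip":-1,"x":-0.98,"y":-0.77,"z":0,"roll":0}]'
python3 -m pendant '[{"grip":-1,"x":-0.98,"y":-0.77,"z":0,"roll":0},{"grip":-1,"x":-0.98,"y":-0.77,"z":0,"roll":0},{"grip":-1,"x":-0.98,"y":-0.77,"z":0,"roll":0},{"grip":-1,"x":-0.98,"y":-0.77,"z":0,"roll":0},{"grip":-1,"x":-0.98,"y":-0.77,"z":0,"roll":0},{"grip":-1,"x":-0.98,"y":-0.77,"z":0,"roll":0},{"grip":-1,"x":-0.98,"y":-0.77,"z":0,"roll":0},{"grip":-1,"x":-0.98,"y":-0.77,"z":0,"roll":0}]'
python3 -m pendant '[{"grip":-1,"x":0,"y":0,"z":0,"roll":-0.93},{"grip":-1,"x":0,"y":0,"z":0,"roll":-0.93},{"grip":-1,"x":0,"y":0,"z":0,"roll":-0.93},{"grip":-1,"x":0,"y":0,"z":0,"roll":-0.93},{"grip":-1,"x":0,"y":0,"z":0,"roll":-0.93},{"grip":-1,"x":0,"y":0,"z":0,"roll":0}]'
python3 - <<'E'
from h import *
s=env.sense();c=imaging.calibration('wrist')
im=imaging.get_image('wrist');cv2.imwrite('pics/w2.png',im[:,:,::-1])
print(s['time'],s['tool_pos'],np.round(s['ee_rot'],3),s['gripper_width'],s['joint_positions'])
for n,k in(('g',GREEN),('a',AMBER)):
    for p,a in blob(im,*k):print(n,p,a,ray(c,p,.025).round(4))
E
```

```text
time: 0.95
tool_pos: [0.356, 0.4179, 0.2072]
ee_rot: [[-0.915, 0.403, -0.0], [0.403, 0.915, -0.0], [0.0, -0.0, -1.0]]
force: [0.2, -0.1, -0.3]
gripper_width: -0.0
grasp_force: 0.0
time: 1.75
tool_pos: [0.4499, 0.242, 0.2073]
ee_rot: [[-0.915, 0.403, -0.0], [0.403, 0.915, -0.0], [0.0, -0.0, -1.0]]
force: [0.5, -0.1, 0.6]
gripper_width: 0.0001
grasp_force: 0.0
time: 2.35
tool_pos: [0.4495, 0.2428, 0.2072]
ee_rot: [[-0.96, -0.279, -0.001], [-0.279, 0.96, 0.0], [0.001, 0.0, -1.0]]
force: [-0.1, -0.2, -0.3]
gripper_width: 0.0001
grasp_force: 0.0
2.35 [0.44949967 0.24280852 0.20721867] [[-0.96  -0.279 -0.001]
 [-0.279  0.96   0.   ]
 [ 0.001  0.    -1.   ]] 0.00010402576231125185 [-25.92642612  24.80816453  -7.87630905 108.72235929   4.49032263
  46.79118424  70.04310666]
g [262.2 134.5] 1270 [0.405  0.1867 0.025 ]
g [  0.8 247. ] 35 [ 0.5674 -0.0172  0.025 ]
```

View pics/w2.png

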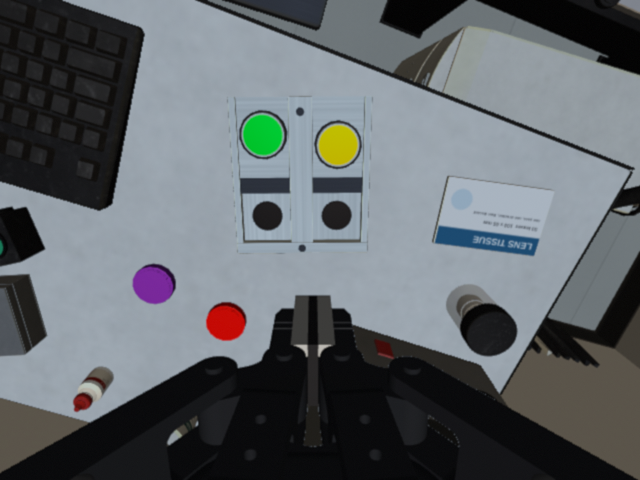

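The wrist view shows the whole tray: green at (262,134), dark lips with inner edges at row ~192, centre-line screws at (300,112) and (302,248), and pockets at (267,215) and (337,215).

Run:
```python
from h import *
c=imaging.calibration('wrist')
g=ray(c,(262.2,134.5),.026)
a,b=ray(c,(300,112),.019),ray(c,(302,248),.019)
p,q=ray(c,(267,215),.009),ray(c,(337,215),.009)
l=ray(c,(265.5,192.5),.019);m=ray(c,(337,192),.019)
d=lambda v:np.degrees(np.arctan2(v[1],v[0]))
print(d(b-a),d(p-g),d(q-p)-90,d(m-l)-90,p,q,l,m,np.linalg.norm(q-p))
yaw=np.radians(np.mean([d(b-a),d(q-p)-90,d(m-l)-90]));ux=np.array([np.cos(yaw),np.sin(yaw),0]);uy=np.array([-ux[1],ux[0],0])
o1=(p+q)/2-.024*ux;o2=(l+m)/2-.001*ux;print(np.degrees(yaw),o1,o2)
o=(o1+o2)/2;print('green tray',(g-o)@ux,(g-o)@uy)
s=env.sense();T=s['tool_pos'];R=np.array(s['ee_rot'])
print('tray yaw err, tool x yaw',d(-R[:,0]))
for tx in(-.086,-.02,.0):
  P=o+ux*tx-.032*uy;print(tx,P,'tool',((P-T)@R)/.02)
```

```text
16.335557067354145 15.767243603615327 15.965976819422139 16.375328359905467 [0.47543454 0.20687598 0.009     ] [0.45757498 0.26929955 0.009     ] [0.45310264 0.20100648 0.019     ] [0.43522698 0.26183946 0.019     ] 0.06492815575205703
16.225620748893917 [0.44346071 0.23138167 0.009     ] [0.44320464 0.23114355 0.019     ]
green tray -0.049360534953567056 -0.031798219674186605
tray yaw err, tool x yaw 16.01543052268552
-0.086 [0.36969961 0.17650705 0.014     ] tool [ 4.74809378 -2.08635495  9.66417112]
-0.02 [0.43307075 0.1949488  0.014     ] tool [ 1.44811634 -2.07424856  9.6626386 ]
0.0 [0.45227413 0.20053721 0.014     ] tool [ 0.44812318 -2.07057996  9.66217419]
```

Everything agrees: tray yaw 16.2°, green at tray x = -49.4 mm in the y=-32 lane. Next I'll move behind the filter, then go down.

```bash
python3 -m pendant '[{"grip":-1,"x":0.97,"y":-0.42,"z":0,"roll":0},{"grip":-1,"x":0.97,"y":-0.42,"z":0,"roll":0},{"grip":-1,"x":0.97,"y":-0.42,"z":0,"roll":0},{"grip":-1,"x":0.97,"y":-0.42,"z":0,"roll":0},{"grip":-1,"x":0.97,"y":-0.42,"z":0,"roll":0},{"grip":-1,"x":0,"y":0,"z":0,"roll":0}]'
python3 -m pendant '[{"grip":-1,"x":0,"y":0,"z":0.9,"roll":0},{"grip":-1,"x":0,"y":0,"z":0.9,"roll":0},{"grip":-1,"x":0,"y":0,"z":0.9,"roll":0},{"grip":-1,"x":0,"y":0,"z":0.9,"roll":0},{"grip":-1,"x":0,"y":0,"z":0.9,"roll":0},{"grip":-1,"x":0,"y":0,"z":0.9,"roll":0},{"grip":-1,"x":0,"y":0,"z":0.9,"roll":0},{"grip":-1,"x":0,"y":0,"z":0,"roll":0}]'
python3 - <<'E'
from h import *
im=imaging.get_image('scene');im2=imaging.get_image('side')
print(env.sense()['joint_positions'])
cv2.imwrite('pics/s3.png',np.hstack([cv2.resize(im[160:340,140:360],(400,330)),cv2.resize(im2,(400,330))])[:,:,::-1])
E
```

```text
time: 3.0
tool_pos: [0.3657, 0.1735, 0.2073]
ee_rot: [[-0.961, -0.275, -0.002], [-0.275, 0.961, -0.002], [0.003, -0.001, -1.0]]
force: [-0.4, 0.4, -1.1]
gripper_width: -0.0
grasp_force: 0.0
time: 3.8
tool_pos: [0.3679, 0.1757, 0.0798]
ee_rot: [[-0.961, -0.277, -0.003], [-0.277, 0.961, -0.002], [0.003, -0.001, -1.0]]
force: [-0.7, 0.4, -0.2]
gripper_width: 0.0
grasp_force: 0.0
[-25.91665088  30.66690267  -4.9882803  130.54708408   7.82049438
  19.05068045  68.53756267]
```

View pics/s3.png

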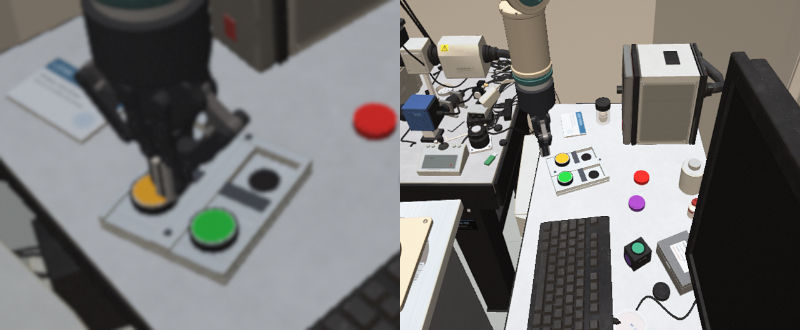

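The side view shows the gripper above the rear end of the tray. The scene crop puts the fingertips near (165,195) in the crop.

```bash
python3 - <<'E'
from h import *
print(ray(imaging.calibration('scene'),(231,267),.066))
E
python3 -m pendant '[{"grip":-1,"x":0,"y":0,"z":0.75,"roll":0},{"grip":-1,"x":0,"y":0,"z":0.5,"roll":0},{"grip":-1,"x":0,"y":0,"z":0,"roll":0}]'; python3 -c "
from h import *
print(env.sense()['joint_positions'])"
```

```text
[0.37871665 0.20435944 0.066     ]
time: 4.2
tool_pos: [0.3681, 0.1756, 0.0561]
ee_rot: [[-0.96, -0.279, -0.001], [-0.279, 0.96, -0.0], [0.001, -0.0, -1.0]]
force: [-0.2, 0.3, 0.5]
gripper_width: 0.0002
grasp_force: 0.0
[-26.60674074  33.93032688  -4.0492503  131.58903804   8.90639394
  14.765469    67.59209821]
```

Joint 6 is close to its limit here, so I'll change the approach. I'll straddle the filter with the gripper open along the lane and push with the inside of the rear finger, which keeps the wrist further out.

```bash
python3 -m pendant '[{"grip":-1,"x":0,"y":0,"z":-1,"roll":0},{"grip":-1,"x":0,"y":0,"z":-1,"roll":0},{"grip":-1,"x":-0.82,"y":0,"z":-0.2,"roll":0},{"grip":0.65,"x":-0.82,"y":0,"z":0,"roll":0},{"grip":0.65,"x":-0.82,"y":0,"z":0,"roll":0}]'
python3 -m pendant '[{"grip":0.65,"x":0,"y":0,"z":0,"roll":0.95},{"grip":0.65,"x":0,"y":0,"z":0,"roll":0.95},{"grip":0.65,"x":0,"y":0,"z":0,"roll":0.95},{"grip":0.65,"x":0,"y":0,"z":0,"roll":0.95},{"grip":0.65,"x":0,"y":0,"z":0,"roll":0.95},{"grip":0.65,"x":0,"y":0,"z":0,"roll":0.95},{"grip":0.65,"x":0,"y":0,"z":0,"roll":0.95},{"grip":0.65,"x":0,"y":0,"z":0,"roll":0.95}]'
python3 -m pendant '[{"grip":0.65,"x":0,"y":0,"z":0,"roll":0.95},{"grip":0.65,"x":0,"y":0,"z":0,"roll":0.95},{"grip":0.65,"x":0,"y":0,"z":0,"roll":0.95},{"grip":0.65,"x":0,"y":0,"z":0,"roll":0},{"grip":0.65,"x":0,"y":0,"z":0,"roll":0}]'
cat >> h.py <<'E'
yaw=np.radians(16.22);ux=np.array([np.cos(yaw),np.sin(yaw),0]);uy=np.array([-ux[1],ux[0],0]);o=np.array([.4433,.2313,0])
def tray():
    s=env.sense();T=np.array(s['tool_pos'])-o;R=np.array(s['ee_rot'])
    print('t',s['time'],'tray mm',(np.array([T@ux,T@uy,T[2]])*1e3).round(1),'yaw of tool y vs tray',round(np.degrees(np.arctan2(R[1,1],R[0,1]))-16.22,2),'w',round(s['gripper_width']*1e3,1),'F',np.round(s['force'],1),'q',np.round(s['joint_positions'],1))
E
python3 -c "
from h import *
tray()"
```

```text
time: 4.7
tool_pos: [0.4165, 0.1897, 0.1016]
ee_rot: [[-0.96, -0.279, 0.002], [-0.279, 0.96, 0.001], [-0.002, 0.0, -1.0]]
force: [0.6, 0.2, 0.2]
gripper_width: 0.0284
grasp_force: 0.0
time: 5.5
tool_pos: [0.4156, 0.1898, 0.1012]
ee_rot: [[-0.65, 0.76, 0.0], [0.76, 0.65, 0.001], [0.001, 0.001, -1.0]]
force: [0.3, 0.3, 1.2]
gripper_width: 0.0706
grasp_force: 0.0
time: 6.0
tool_pos: [0.4155, 0.1897, 0.1008]
ee_rot: [[-0.285, 0.958, 0.0], [0.958, 0.285, 0.001], [0.001, 0.0, -1.0]]
force: [-0.4, 0.1, -0.3]
gripper_width: 0.0702
grasp_force: 0.0
t 6.0 tray mm [-38.3 -32.2 100.8] yaw of tool y vs tray 0.37 w 70.2 F [-0.4  0.1 -0.3] q [-40.9  32.   18.5 123.2 -21.3  27.7  10.6]
```

```bash
python3 -m pendant '[{"grip":0.65,"x":0,"y":0,"z":0.9,"roll":0},{"grip":0.65,"x":0,"y":0,"z":0.9,"roll":0},{"grip":0.65,"x":0,"y":0,"z":0.8,"roll":0},{"grip":0.65,"x":0,"y":0,"z":0,"roll":0}]'
python3 - <<'E'
from h import *
tray();c=imaging.calibration('scene')
# expected rear-pad inner tip & front
R=cv2.Rodrigues(np.array(c['rvec']))[0]
K=np.array([[c['fx'],0,c['cx']],[0,c['fy'],c['cy']],[0,0,1]])
for tx in(-.0735,-.0035):
  P=o+ux*tx-.032*uy+[0,0,.04];print(((cv2.projectPoints(P,np.array(c['rvec']),np.array(c['tvec']),K,None)[0].ravel()-[160,180])*4).round())
im=imaging.get_image('scene')
cv2.imwrite('pics/s4.png',cv2.resize(im[180:325,160:360],None,fx=4,fy=4,interpolation=cv2.INTER_CUBIC)[:,:,::-1])
E
```

```text
time: 6.4
tool_pos: [0.4143, 0.189, 0.0473]
ee_rot: [[-0.284, 0.959, -0.003], [0.959, 0.284, -0.001], [0.0, -0.003, -1.0]]
force: [-0.2, -0.1, 0.3]
gripper_width: 0.0704
grasp_force: 0.0
t 6.4 tray mm [-39.7 -32.5  47.3] yaw of tool y vs tray 0.28 w 70.4 F [-0.2 -0.1  0.3] q [-37.1  37.7  13.4 125.  -24.8  19.9  13.5]
[343. 432.]
[453. 303.]
```

View pics/s4.png

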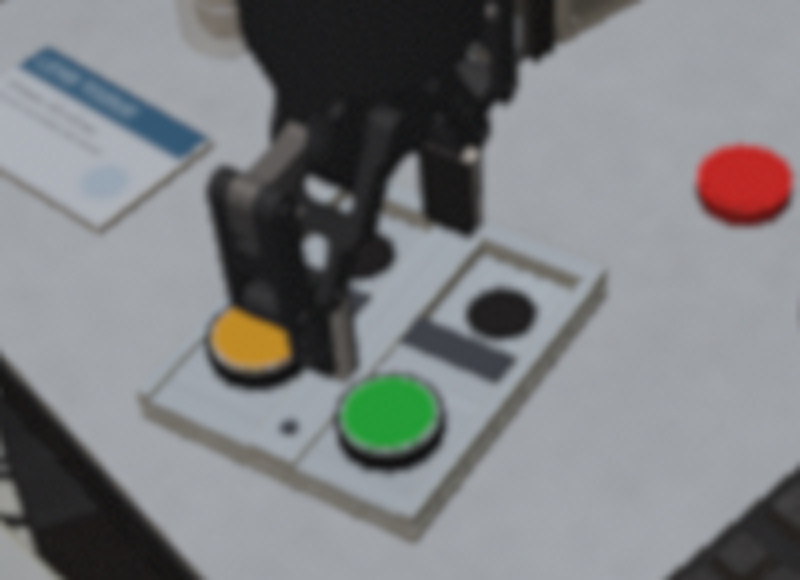

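The fingertips appear higher in the picture, at (340,378) and (468,235), than I projected for z=40 mm. I'll check against the side camera.

Run:
```python
from h import *
out=[]
def proj(n,P):
  c=imaging.calibration(n);K=np.array([[c['fx'],0,c['cx']],[0,c['fy'],c['cy']],[0,0,1]])
  return cv2.projectPoints(np.array(P),np.array(c['rvec']),np.array(c['tvec']),K,None)[0].ravel()
for z in(.034,.046,.06):
  for tx in(-.0735,-.0035):
    P=o+ux*tx-.032*uy+[0,0,z];print(z,tx,((proj('scene',P)-[160,180])*4).round(),proj('side',P).round(1))
c=proj('side',o+[0,0,.05]).round().astype(int);print(c)
im=imaging.get_image('side');x0,y0=c[0]-50,c[1]-45
a=cv2.resize(im[y0:y0+75,x0:x0+100],None,fx=8,fy=8,interpolation=cv2.INTER_CUBIC);print(x0,y0)
cv2.imwrite('pics/side5.png',a[:,:,::-1]);print(a.shape)
```

```text
0.034 -0.0735 [344. 443.] [247.1 257.3]
0.034 -0.0035 [453. 314.] [291.3 246.5]
0.046 -0.0735 [341. 421.] [246.3 251.6]
0.046 -0.0035 [452. 291.] [290.8 240.8]
0.06 -0.0735 [337. 394.] [245.2 244.9]
0.06 -0.0035 [449. 264.] [290.3 234.1]
[287 225]
237 180
(600, 800, 3)
```

View pics/side5.png

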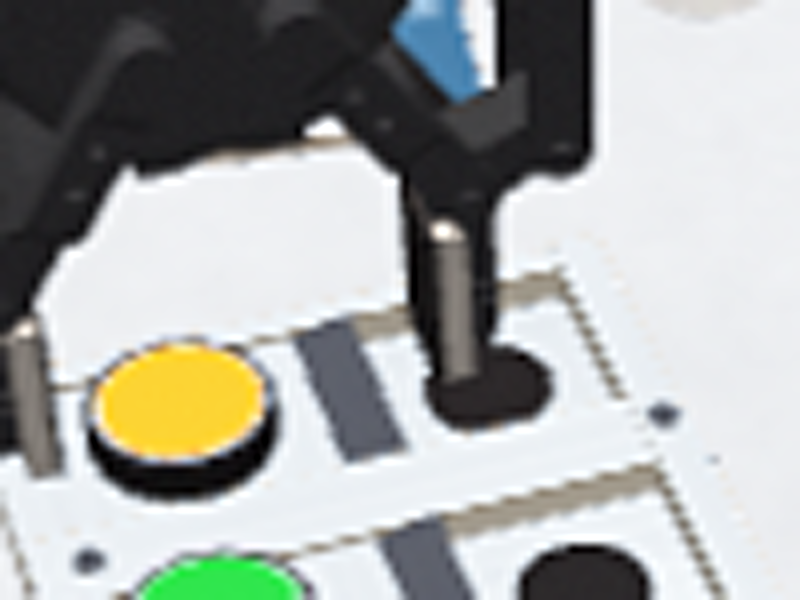

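The side view shows the rear fingertip at (45,475) and the front one at (460,380) in the crop. I'll triangulate from both cameras.

Run:
```python
from h import *
def PM(n):
  c=imaging.calibration(n);K=np.array([[c['fx'],0,c['cx']],[0,c['fy'],c['cy']],[0,0,1]])
  return K@np.c_[cv2.Rodrigues(np.array(c['rvec']))[0],np.array(c['tvec']).ravel()]
f=lambda u,v:np.array([[u],[v]],float)
for a,b in[((160+341/4,180+376/4),(237+45/8,180+475/8)),((160+466/4,180+235/4),(237+460/8,180+380/8)),((256.8,282.7),(237+218/8,180+612/8))]:
  X=cv2.triangulatePoints(PM('scene'),PM('side'),f(*a),f(*b)).ravel();X=X[:3]/X[3];print(X.round(4),'tray',((X-o)@ux).round(4),((X-o)@uy).round(4))
```

```text
[0.3799 0.174  0.0763] tray -0.0769 -0.0374
[0.4556 0.1977 0.0732] tray 0.0024 -0.0357
[0.4065 0.1878 0.0254] tray -0.0475 -0.0315
```

The tips are really about 27 mm above the reported TCP height (z≈74 mm). I'll trust the vision and go down in steps, watching the force.

```bash
python3 -m pendant '[{"grip":0.65,"x":0,"y":0,"z":0.7,"roll":0},{"grip":0.65,"x":0,"y":0,"z":0.7,"roll":0},{"grip":0.65,"x":0,"y":0,"z":0,"roll":0}]' | grep force
python3 - <<'E'
from h import *
tray()
def PM(n):
  c=imaging.calibration(n);K=np.array([[c['fx'],0,c['cx']],[0,c['fy'],c['cy']],[0,0,1]])
  return K,np.array(c['rvec']),np.array(c['tvec'])
im=imaging.get_image('scene');im2=imaging.get_image('side')
a=cv2.resize(im[200:320,190:330],(400,343),interpolation=cv2.INTER_CUBIC);b=cv2.resize(im2[185:275,225:330],(400,343),interpolation=cv2.INTER_CUBIC)
cv2.imwrite('pics/c6.png',np.hstack([a,b])[:,:,::-1])
for z in(.02,.03,.04,.05):
  P=o+ux*-.075-.036*uy+[0,0,z]
  print(z,[( (cv2.projectPoints(P,r,t,K,None)[0].ravel()-off)*sc).round() for (K,r,t),off,sc in((PM('scene'),(190,200),400/140),(PM('side'),(225,185),400/105))])
E
```

```text
force: [-0.5, -0.3, -0.1]
grasp_force: 0.0
t 6.8 tray mm [-38.7 -32.4  20.3] yaw of tool y vs tray 0.21 w 70.2 F [-0.5 -0.3 -0.1] q [-35.3  40.7  10.7 125.6 -26.6  15.8  15.1]
0.02 [array([168., 283.]), array([ 87., 307.])]
0.03 [array([166., 270.]), array([ 84., 290.])]
0.04 [array([164., 257.]), array([ 81., 272.])]
0.05 [array([162., 243.]), array([ 78., 254.])]
```

View pics/c6.png

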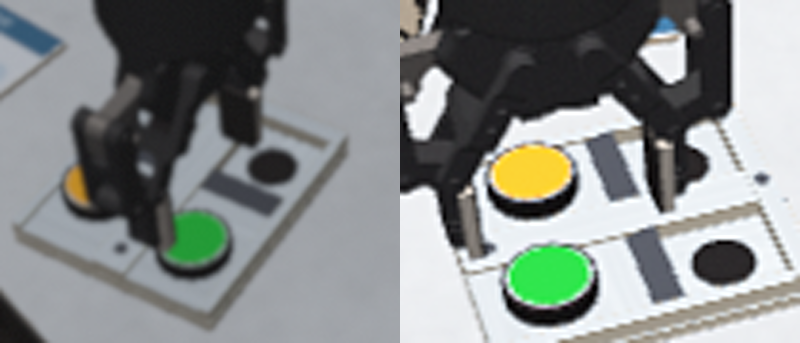

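Both views put the rear tip about 48 mm above the table, directly behind green (left panel (162,250), right panel (75,255)). That confirms the ~28 mm offset. I'll keep going down and watch the joint 6 limit.

```bash
python3 -m pendant '[{"grip":0.65,"x":0,"y":0,"z":0.6,"roll":0},{"grip":0.65,"x":0,"y":0,"z":0,"roll":0}]' | grep force;python3 -c "
from h import *
tray()"; python3 -m pendant '[{"grip":0.65,"x":0,"y":0,"z":0.4,"roll":0},{"grip":0.65,"x":0,"y":0,"z":0,"roll":0}]' | grep force;python3 -c "
from h import *
tray()"
```

```text
force: [-0.2, 0.9, -0.3]
grasp_force: 0.0
t 7.1 tray mm [-38.7 -32.4   7.9] yaw of tool y vs tray 0.18 w 70.6 F [-0.2  0.9 -0.3] q [-34.7  42.2   9.9 125.8 -28.2  14.1  16.5]
force: [-0.8, -0.7, -0.6]
grasp_force: 0.0
t 7.3 tray mm [-38.9 -32.5  -0. ] yaw of tool y vs tray 0.16 w 70.3 F [-0.8 -0.7 -0.6] q [-35.1  43.2  10.5 125.9 -32.5  13.4  20.8]
```

```bash
python3 -m pendant '[{"grip":0.65,"x":0,"y":0,"z":0.2,"roll":0},{"grip":0.65,"x":0,"y":0,"z":0,"roll":0}]' | grep force;python3 -c "
from h import *
tray()"; python3 -m pendant '[{"grip":0.65,"x":0,"y":0,"z":0.1,"roll":0},{"grip":0.65,"x":0,"y":0,"z":0,"roll":0}]' | grep force;python3 -c "
from h import *
tray()"
```

```text
force: [-0.1, -0.3, 0.1]
grasp_force: 0.0
t 7.5 tray mm [-38.7 -32.5  -3.6] yaw of tool y vs tray 0.15 w 70.5 F [-0.1 -0.3  0.1] q [-36.   43.8  11.7 126.  -37.2  13.5  25.3]
force: [0.6, 0.3, 0.5]
grasp_force: 0.0
t 7.7 tray mm [-38.5 -32.4  -5.4] yaw of tool y vs tray 0.16 w 70.6 F [0.6 0.3 0.5] q [-36.2  44.1  12.2 126.  -39.1  13.5  27.3]
```

```bash
for i in 1 ; do python3 -m pendant '[{"grip":0.65,"x":0,"y":0,"z":0.08,"roll":0},{"grip":0.65,"x":0,"y":0,"z":0,"roll":0}]' | grep -E "force|tool_pos"; done; python3 -m pendant '[{"grip":0.65,"x":0,"y":0,"z":0.08,"roll":0},{"grip":0.65,"x":0,"y":0,"z":0,"roll":0}]' | grep -E "force|tool_pos"; python3 -c "
from h import *
tray()"
```

```text
tool_pos: [0.4154, 0.1894, -0.0071]
force: [0.4, 0.4, -0.4]
grasp_force: 0.0
tool_pos: [0.4154, 0.1893, -0.0089]
force: [0.9, 0.4, -0.2]
grasp_force: 0.0
t 8.1 tray mm [-38.6 -32.5  -8.9] yaw of tool y vs tray 0.16 w 70.5 F [ 0.9  0.4 -0.2] q [-36.7  44.6  12.9 126.1 -42.3  13.5  30.4]
```

```bash
python3 -m pendant '[{"grip":0.65,"x":0,"y":0,"z":0.08,"roll":0},{"grip":0.65,"x":0,"y":0,"z":0,"roll":0}]' | grep -E "force|tool_pos"
python3 - <<'E'
from h import *
tray()
im=imaging.get_image('scene');im2=imaging.get_image('side')
a=cv2.resize(im[225:315,200:305],(400,343),interpolation=cv2.INTER_CUBIC);b=cv2.resize(im2[200:275,230:318],(400,343),interpolation=cv2.INTER_CUBIC)
cv2.imwrite('pics/c7.png',np.hstack([a,b])[:,:,::-1])
def PM(n):
  c=imaging.calibration(n);K=np.array([[c['fx'],0,c['cx']],[0,c['fy'],c['cy']],[0,0,1]])
  return K,np.array(c['rvec']),np.array(c['tvec'])
for tx in(-.075,-.002):
 for z in(.016,.02,.03):
  P=o+ux*tx-.036*uy+[0,0,z]
  print(tx,z,[( (cv2.projectPoints(P,r,t,K,None)[0].ravel()-off)*sc).round() for (K,r,t),off,sc in((PM('scene'),(200,225),400/105),(PM('side'),(230,200),400/88))])
E
```

```text
tool_pos: [0.4154, 0.1893, -0.0106]
force: [-0.1, 0.3, -0.0]
grasp_force: 0.0
t 8.3 tray mm [-38.6 -32.5 -10.6] yaw of tool y vs tray 0.16 w 70.3 F [-0.1  0.3 -0. ] q [-36.9  44.9  13.2 126.1 -43.7  13.5  31.8]
-0.075 0.016 [array([186., 289.]), array([ 82., 307.])]
-0.075 0.02 [array([186., 282.]), array([ 81., 299.])]
-0.075 0.03 [array([183., 265.]), array([ 78., 278.])]
-0.002 0.016 [array([293., 160.]), array([289., 255.])]
-0.002 0.02 [array([292., 154.]), array([288., 247.])]
-0.002 0.03 [array([291., 136.]), array([287., 226.])]
```

View pics/c7.png

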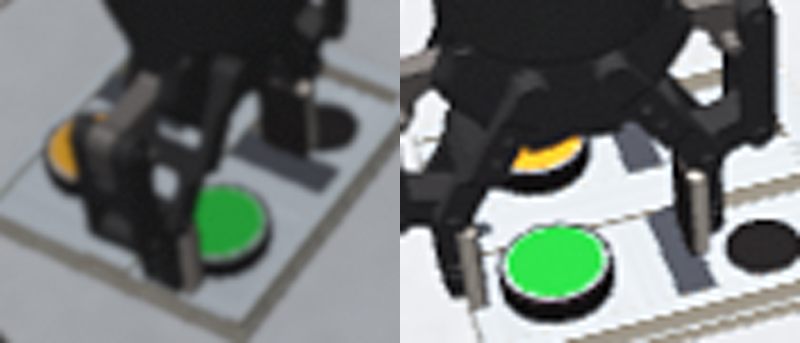

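The rear tip sits at z≈16–17 mm behind green (left panel (185,288)), and the front finger is just past the lip with no contact. I'll raise 6 mm to clear the lip and end stop, then push in +y.

```bash
python3 -m pendant '[{"grip":0.65,"x":0,"y":0,"z":-0.3,"roll":0},{"grip":0.65,"x":0,"y":0,"z":0,"roll":0},{"grip":0.65,"x":0,"y":0.2,"z":0,"roll":0},{"grip":0.65,"x":0,"y":0.2,"z":0,"roll":0},{"grip":0.65,"x":0,"y":0.2,"z":0,"roll":0},{"grip":0.65,"x":0,"y":0.2,"z":0,"roll":0},{"grip":0.65,"x":0,"y":0.2,"z":0,"roll":0},{"grip":0.65,"x":0,"y":0,"z":0,"roll":0}]'
python3 - <<'E'
from h import *
tray()
for n in('scene','side'):
  im=imaging.get_image(n);c=imaging.calibration(n)
  for p,a in blob(im,*GREEN)[:2]:
    X=ray(c,p,.026)-o;print(n,a,X@ux*1e3,X@uy*1e3)
E
```

```text
time: 9.2
tool_pos: [0.4355, 0.1952, -0.0045]
ee_rot: [[-0.282, 0.959, 0.001], [0.959, 0.282, 0.0], [-0.0, 0.001, -1.0]]
force: [-0.4, 0.4, 0.1]
gripper_width: 0.0703
grasp_force: 0.0
t 9.2 tray mm [-17.6 -32.5  -4.5] yaw of tool y vs tray 0.17 w 70.3 F [-0.4  0.4  0.1] q [-38.5  45.1  16.4 123.  -42.2  17.3  30.5]
scene 223 53.01396038987182 -271.92807701018893
scene 135 -49.21215443412585 -38.13756026049814
side 258 47.281947350094626 -265.49803983866616
side 186 -45.83214805256546 -33.081769706799896
```

Run:
```python
from h import *
tray()
prev=cv2.imread('pics/c7.png')[:,:,::-1].copy()
def bb(im,cr):
  m=cv2.inRange(cv2.cvtColor(im,cv2.COLOR_RGB2HSV),np.array(GREEN[0]),np.array(GREEN[1]))
  m2=np.zeros_like(m);y0,y1,x0,x1=cr;m2[y0:y1,x0:x1]=m[y0:y1,x0:x1];return np.array(cv2.boundingRect(m2))
h=bb(prev,(0,343,0,400));print('prev scene',h[0]*105/400+200,h[1]*90/343+225,h[2:]*.2625)
h=bb(prev,(0,343,400,800));print('prev side',(h[0]-400)*.22+230,h[1]*75/343+200,h[2:]*.22)
print('scene',bb(imaging.get_image('scene'),(200,320,190,330)));print('side',bb(imaging.get_image('side'),(180,290,220,340)))
```

```text
t 9.3 tray mm [-18.5 -32.5  -4.5] yaw of tool y vs tray 0.17 w 70.2 F [ 0.1 -0.4 -0.8] q [-38.5  45.1  16.4 123.1 -42.2  17.3  30.5]
prev scene 250.4 274.3294460641399 [18.1125 17.325 ]
prev side 253.76 249.63556851311952 [20.68 15.18]
scene [247 275  22  17]
side [254 250  20  15]
```

The filter hasn't moved: the tips passed over it, so they're a few mm higher than I estimated. I'll back off so the front finger is over the lip crest and go down until it touches.

```bash
python3 -m pendant '[{"grip":0.65,"x":0,"y":-0.6,"z":0,"roll":0},{"grip":0.65,"x":0,"y":-0.6,"z":0,"roll":0},{"grip":0.65,"x":0,"y":0,"z":0.3,"roll":0},{"grip":0.65,"x":0,"y":0,"z":0.08,"roll":0},{"grip":0.65,"x":0,"y":0,"z":0,"roll":0}]'|grep -E "time|force|pos"
python3 -m pendant '[{"grip":0.65,"x":0,"y":0,"z":0.08,"roll":0},{"grip":0.65,"x":0,"y":0,"z":0,"roll":0}]'|grep -E "time|force|pos"
python3 -m pendant '[{"grip":0.65,"x":0,"y":0,"z":0.08,"roll":0},{"grip":0.65,"x":0,"y":0,"z":0,"roll":0}]'|grep -E "time|force|pos"
python3 -c "
from h import *
tray()
print(blob(imaging.get_image('side'),*GREEN)[1])"
```

```text
time: 9.9
tool_pos: [0.4116, 0.1882, -0.0121]
force: [0.9, -0.1, 1.0]
grasp_force: 0.0
time: 10.1
tool_pos: [0.412, 0.1883, -0.0129]
force: [-1.9, 0.1, 7.8]
grasp_force: 3.9
time: 10.3
tool_pos: [0.4122, 0.1884, -0.0133]
force: [-5.5, -1.6, 23.4]
grasp_force: 12.1
t 10.3 tray mm [-41.9 -32.5 -13.3] yaw of tool y vs tray 0.12 w 70.6 F [-5.5 -1.6 23.4] q [-38.4  45.5  15.4 126.8 -52.2  13.9  40.2]
(array([263.6, 256.8]), np.int32(246))
```

Contact came at TCP z = -12.7 mm, which is the tip on the lip at 19 mm, so tip = TCP + 31.7 mm. I'll raise to a tip height of about 22 mm and push.

```bash
python3 -m pendant '[{"grip":0.65,"x":0,"y":0,"z":-0.27,"roll":0},{"grip":0.65,"x":0,"y":0,"z":0,"roll":0},{"grip":0.65,"x":0,"y":0.25,"z":0,"roll":0},{"grip":0.65,"x":0,"y":0.25,"z":0,"roll":0},{"grip":0.65,"x":0,"y":0.25,"z":0,"roll":0},{"grip":0.65,"x":0,"y":0.25,"z":0,"roll":0},{"grip":0.65,"x":0,"y":0.25,"z":0,"roll":0},{"grip":0.65,"x":0,"y":0,"z":0,"roll":0}]'|grep -E "time|force|pos"
python3 - <<'E'
from h import *
tray()
for n in('scene','side'):
  im=imaging.get_image(n);c=imaging.calibration(n)
  for p,a in blob(im,*GREEN)[:2]:
    X=ray(c,p,.026)-o;print(n,p,a,X@ux*1e3,X@uy*1e3)
E
```

```text
time: 11.15
tool_pos: [0.4367, 0.1955, -0.0099]
force: [0.3, 0.2, -0.6]
grasp_force: 0.0
t 11.15 tray mm [-16.3 -32.5  -9.9] yaw of tool y vs tray 0.18 w 70.5 F [ 0.3  0.2 -0.6] q [-40.6  46.4  19.8 122.9 -49.8  18.7  37.9]
scene [442.3 299.2] 223 52.91503767994799 -272.1110752044378
scene [266.5 274.2] 206 -28.32396264681008 -35.66488145797141
side [380.3 360.1] 257 47.281947350094626 -265.49803983866616
side [274.4 254.1] 244 -31.026203471793014 -31.421084172646566
```

The filter is now moving (centre ≈ -31 mm). I'll keep pushing.

```bash
python3 -m pendant '[{"grip":0.65,"x":0,"y":0.25,"z":0,"roll":0},{"grip":0.65,"x":0,"y":0.25,"z":0,"roll":0},{"grip":0.65,"x":0,"y":0.25,"z":0,"roll":0},{"grip":0.65,"x":0,"y":0.25,"z":0,"roll":0},{"grip":0.65,"x":0,"y":0.25,"z":0,"roll":0},{"grip":0.65,"x":0,"y":0.25,"z":0,"roll":0},{"grip":0.65,"x":0,"y":0.25,"z":0,"roll":0},{"grip":0.65,"x":0,"y":0,"z":0,"roll":0}]'|grep -E "time|force|pos"
cat > g.py <<'E'
from h import *
tray()
for n in('scene','side'):
  im=imaging.get_image(n);c=imaging.calibration(n)
  m=blob(im[:,:340].copy(),*GREEN)
  for p,a in m[:1]:
   for z in(.026,.019):
    X=ray(c,p,z)-o;print(n,p,a,z,X@ux*1e3,X@uy*1e3)
E
python3 g.py
```

```text
time: 12.05
tool_pos: [0.4702, 0.2054, -0.0098]
force: [-0.7, 1.0, -0.4]
grasp_force: 0.0
t 12.05 tray mm [ 18.6 -32.4  -9.8] yaw of tool y vs tray 0.17 w 70.4 F [-0.7  1.  -0.4] q [-41.9  48.2  23.4 117.7 -47.4  23.7  35.5]
scene [280.7 256.8] 117 0.026 10.84990095706599 -35.22925098211009
scene [280.7 256.8] 117 0.019 16.24635879344718 -31.47281645301956
side [300.1 247.7] 189 0.026 10.663196519047318 -31.266720721665518
side [300.1 247.7] 189 0.019 12.468756513446012 -24.25083170377763
```

```bash
python3 -m pendant '[{"grip":0.65,"x":0,"y":0.25,"z":0,"roll":0},{"grip":0.65,"x":0,"y":0.25,"z":0,"roll":0},{"grip":0.65,"x":0,"y":0.25,"z":0,"roll":0},{"grip":0.65,"x":0,"y":0.25,"z":0,"roll":0},{"grip":0.65,"x":0,"y":0,"z":0,"roll":0},{"grip":0.65,"x":0,"y":0,"z":0,"roll":0}]'|grep -E "time|force|pos"
python3 g.py
```

```text
time: 12.75
tool_pos: [0.4884, 0.2108, -0.0099]
force: [-0.3, -0.7, -0.1]
grasp_force: 0.0
t 12.75 tray mm [ 37.6 -32.3  -9.9] yaw of tool y vs tray 0.17 w 70.4 F [-0.3 -0.7 -0.1] q [-42.3  49.2  25.  114.7 -46.2  26.3  34.1]
scene [287.1 253.3] 176 0.026 21.61596537638649 -39.73975081539478
scene [287.1 253.3] 176 0.019 27.13488564952867 -36.03462257419925
side [308.7 248.9] 235 0.026 22.533188250764518 -38.38722425381139
side [308.7 248.9] 235 0.019 24.47497258278735 -31.453052721423138
```

The filter now measures at (24.5, -31.5) at z=19 mm, which is the pocket centre and flush. I'll back off a little, lift clear and verify.

```bash
python3 -m pendant '[{"grip":0.65,"x":0,"y":-0.1,"z":-0.3,"roll":0},{"grip":0.65,"x":0,"y":0,"z":-0.9,"roll":0},{"grip":0.65,"x":0,"y":0,"z":-0.95,"roll":0},{"grip":0.65,"x":0,"y":0,"z":-0.95,"roll":0},{"grip":0.65,"x":0,"y":0,"z":-0.95,"roll":0},{"grip":0.65,"x":0,"y":0,"z":-0.95,"roll":0},{"grip":0.65,"x":0,"y":0,"z":-0.95,"roll":0},{"grip":0.65,"x":0,"y":0,"z":0,"roll":0}]'|grep -E "time|force|pos"
python3 - <<'E'
exec(open('g.py').read())
im=imaging.get_image('scene');im2=imaging.get_image('side')
a=cv2.resize(im[210:330,180:330],(400,320),interpolation=cv2.INTER_CUBIC);b=cv2.resize(im2[195:295,225:350],(400,320),interpolation=cv2.INTER_CUBIC)
cv2.imwrite('pics/end.png',np.hstack([a,b])[:,:,::-1])
E
```

```text
time: 13.65
tool_pos: [0.4877, 0.2106, 0.1116]
force: [0.2, 0.8, -0.1]
grasp_force: 0.0
t 13.65 tray mm [ 36.9 -32.3 111.6] yaw of tool y vs tray 0.16 w 70.8 F [ 0.2  0.8 -0.1] q [-50.1  39.2  37.1 112.2 -36.1  40.4  25.7]
scene [284.1 253.5] 263 0.026 19.06093798420351 -36.06129382607153
scene [284.1 253.5] 263 0.019 24.550795187661894 -32.31432366484959
side [308.7 248.9] 236 0.026 22.533188250764518 -38.38722425381139
side [308.7 248.9] 236 0.019 24.47497258278735 -31.453052721423138
```

View pics/end.png

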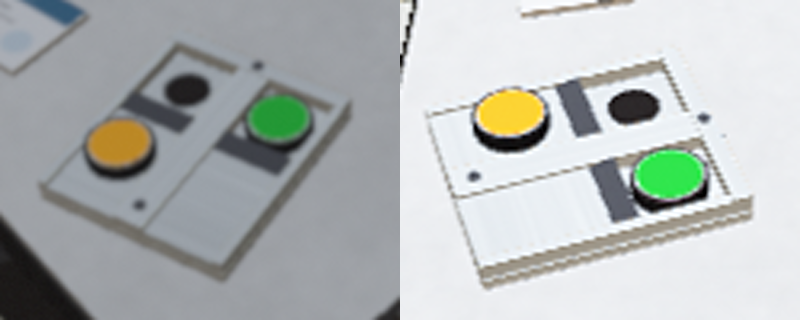

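Green lies in its pocket at (278,118) left and (670,173) right, and amber is still on its deck. Both cameras agree on (24.5, -32) at z=19 mm, so green is flat. I'm handing the job in.

```bash
python3 -c "
from bench import env
print(env.job_done())"
```

```text
the job is handed in; nothing more can be done
None
```

The green filter was pushed along its lane over the lip and lies flat in its pocket, the amber filter is where it was, and the job was handed in at about 14 s with the arm clear of the tray.

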